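# Find the key that unlocks the knife box

## Task

One of the two keys in the wooden stand, the yellow or the white, unlocks the blue knife box: find out which by trying. Lower a key blade-first into the lock on top of the box; the right one sinks in until its round collar lies on the steel dial, and a quarter turn clockwise (seen from above) then carries the dial's red pointer from the red mark into the green marks, while the wrong one stays standing clearly proud and turns nothing. Leave the right key fully down in the lock with the pointer in the green, and the other key standing in its own hole in the stand, where it was.

Things in the scene. Friction and masses are not known exactly. Their poses are not given: they have to be found in the camera images.
- yellow_key_grip (a point): Yellow key, upright in a hole of a fixed wooden stand 48 mm high. Point: centre of its bow, a plate 12 mm thick (x; grip across this), 40 wide (y), 45 high (z up). Under the bow a round collar, 66 mm wide, 5 thick, rests on the stand; below it hang a blade 10 (x) x 40 (y) x 24 mm and a narrower 14 mm tip. About 90 g. Holes round, 54 mm wide, 44 deep, 92 apart along y.
- white_key_grip (a point): White key: same sizes, same point at the centre of the bow and same axes as the yellow one, standing in the stand's other hole; only the tip, hidden in the hole, is cut differently. Which key stands in which hole, and which one fits the lock, changes from run to run.
- lock_mouth (a point): Centre of the lock's round mouth (54 mm), level with the top of the steel dial (88 mm wide, 68 mm above the worktop) on a fixed blue box 140 x 210 mm. z up. Keys go in with their x, y along this point's x, y (either way round, within 15 deg), centred within 5 mm. Right key down: collar on the dial, bow centre 27.5 mm above this point; the wrong key stops 12 mm higher.
- dial (a joint): Angle of the dial, rad: 0 locked (red pointer at the red mark), grows clockwise seen from above, stop at 1.4; the green marks begin at 0.5. It stays where it is left (friction 0.06 N m). The right key, once down, turns about 25 degrees before it takes the dial along: a quarter turn of the key brings the dial to about 1.1.
Mind the look-alikes: they are no part of the job. Leave any purple or turquoise look-alike of the part that bears yellow_key_grip alone.

How it is judged (in metres and radians):
At the end, for the whole second after the job is handed in: Dial turned at least 0.48 rad; one key fully down in the lock (bow centre under 34 mm above the mouth, within 15 mm of its axis, tilt under 0.2 rad), the other upright (tilt under 0.25 rad) in its hole, within 25 mm of where it stood (value of joint dial above 0.48 rad and ((z of yellow_key_grip in the frame of lock_mouth below 0.034 m and horizontal distance between yellow_key_grip and lock_mouth below 0.015 m and angle between yellow_key_grip's own z axis and vertical below 0.2 rad and distance of white_key_grip from where it was at the start of the episode below 0.025 m and angle between white_key_grip's own z axis and vertical below 0.25 rad) or (z of white_key_grip in the frame of lock_mouth below 0.034 m and horizontal distance between white_key_grip and lock_mouth below 0.015 m and angle between white_key_grip's own z axis and vertical below 0.2 rad and distance of yellow_key_grip from where it was at the start of the episode below 0.025 m and angle between yellow_key_grip's own z axis and vertical below 0.25 rad))); the robot touches nothing.
It also fails if it takes over 67 s, if anything falls off the work surface, if the arm or the gripper's body presses on something with over 40 N, if the wrist force passes 120 N, or if a joint passes its speed limit or range.

## Robot

A 6-joint arm with a two-finger parallel gripper is mounted at the origin on a cart in front of the work surface, level with it; the furniture and walls round the work are solid. World frame = base frame: x ahead of the robot, y to its left, z up, the work surface at z = 0. Lengths are in mm, angles in rad, forces in N, time in s.
With the tool pointing down it reaches from about 325 to 750 mm from the base axis. Payload 7.6 kg.
Tool frame: the origin (TCP) lies midway between the tips of the shut fingers; the grasp point (between the pads) lies 19 mm behind it; z points along the fingers, y is the line along which they close (so a half turn about z gives the same grasp; the last joint's range is limited). The gripper opens to 85 mm and grips with 20 to 120 N. Pads are 22 mm wide; open, the fingers measure 114 mm over their backs; the gripper's body (76 mm by 85 mm) begins 54 mm behind the grasp point. The pads swing forward as they close: fully open they stand 13 mm farther back than shut.
Start: joints at [1.255, 0.052, 1.401, -0, 1.689, -0.07], TCP at [127.732, 509.245, 231.323] pointing down, gripper open.
Joint ranges: [-2.9, 2.9], [-0.91, 2.17], [0.12, 2.37], [-1.06, 4.2], [0.26, 2.73], [-2.93, 2.93]. Speed limits (rad/s): [2.57, 2.57, 3.01, 3.14, 3.14, 3.14].

## Interface

Orientations are given as a rotation vector (axis times angle).
In Python, from workcell import r, capture, calibration, boxes_of gives the robot as it stands. The module is installed in compiled form; this text tells all that it offers.
- The arm moves only by the shell command python3 -m jog 'ROWS' [FORCE]. ROWS is JSON, a list of rows, each a list of 3 entries, a list of its own where there are three numbers: the finger opening in mm, from 0 to 85.4, then the shift along the tool's x, y, z in mm, then the turn, a rotation vector about the tool's x, y, z in degrees. A call has 1 to 10 rows; each row is the pose to reach, as a shift and turn from the pose commanded when the call began, along the tool's axes at that moment; what a row does not reach only later rows make up. A row lasts 1/12 s, in which the tool goes at most 41.7 mm and 7.16 degrees, less where a joint would pass 70% of its speed; a pose out of reach is approached as far as the arm can. A call with a gripper value outside its range is refused whole. The fingers move at their own pace and stop on an object; FORCE is the grip in N (left out, the last holds). Time passes only in rows, so rows that repeat a pose let the fingers close. It gives the time, the measured TCP pose, the force, the opening and the grip force at its end, in the units of the state.
- r.observe(): the state, without advancing time (a new reading comes with each control period).
- capture(name): name is "side" or "top"; returns the picture (480x640x3 uint8, blue, green, red); there is no depth.
- calibration(name): a dict with "fov_y" (degrees; the focal length in pixels is half the picture's height over the tangent of half this angle, whatever the lens; pixels are square), "cx", "cy" (the principal point, pixels), "R" (3x3) and "t" (3): a world point X has camera coordinates R X + t. Camera axes: x right, y down, z forward; pixel columns grow to the right and rows downward; lengths in mm; the calibration is good to about 2 mm. A picture is of the moment at which its call begins. calibration takes no time and is no camera call.
- r.hand_in(): hands the job in; it is judged then, once.
Trained networks look in the newest picture that a camera, given by its name, has taken for a name from the list of things; names that differ only in an ending like _2 or _b are one class to them, and where a whole thing is asked for, a point or a joint stands for the part that bears it (a point fixed in the world has none). Each returns a list of dicts, best first, with "p" (0 to 1); they miss things now and then, are a little off and sometimes report something else, mostly with a low value. They report only what shows in the picture. A call takes as long as a camera call. They do not tell look-alikes from the thing itself.
- boxes_of(camera, label): "box" ([left, top, right, bottom] as shares, 0 to 1, of the picture: columns of its width, rows of its height, round what is visible of it).
The state is a dict: "clock": time; "joint_positions": joint angles; "qd": joint speeds; "joint_torque": joint torques, N m; "ee_pos": TCP position; "tcp_rot": TCP orientation; "wrist_force": force on the tool from outside, world axes, zero at the start; "torque": the same for the moment, N m; "finger_gap": opening from 0.0 (shut) to 1.0 (fully open); "gripper_force": force on a finger pad.
Only numpy, scipy, OpenCV 4.12 (cv2) and the standard library are available. Lean on these libraries where they do the work, as an engineer would, in place of code of your own. Each camera call takes 0.05 s, during which the arm holds its last target. There are 200 camera calls.

## Working session

There is one attempt and no reset: what is moved stays moved. The work goes in short steps, Python scripts to look and compute and a shell command to move; the robot and the scene stay as the last step left them, time stands still between calls to the robot, and variables do not carry over. Pictures are saved under pics/ and viewed, at most 10 in all, crops included, and the job is handed in when it is done.

```bash
mkdir -p pics; python3 - <<'E'
from workcell import r,capture,calibration,boxes_of
import cv2,numpy as np
for c in("side","top"):
    im=capture(c);cv2.imwrite(f"pics/{c}0.png",im)
    k=calibration(c);print(c,k)
    for l in("yellow_key_grip","white_key_grip","lock_mouth","dial"):
        try:
            for d in boxes_of(c,l)[:4]:print(l,round(d["p"],2),(np.array(d["box"])*[640,480,640,480]).round(1))
        except Exception as e:print(l,e)
s=r.observe();print(s)
E
```

```text
side {'fov_y': 44.574256058042714, 'cx': 333.351902851206, 'cy': 243.39007800380048, 'R': array([[ 9.83805396e-01, -1.79239899e-01,  4.33190910e-05],
       [-7.56564882e-02, -4.15479636e-01, -9.06450643e-01],
       [ 1.62490120e-01,  8.91767756e-01, -4.22311769e-01]]), 't': array([-470.81210081,  110.56381886, 1225.62178372])}
yellow_key_grip 0.81 [310.3 227.1 327.3 258.6]
yellow_key_grip 0.69 [379.3 332.1 418.  378.4]
yellow_key_grip 0.63 [320.3 265.3 349.7 299.1]
yellow_key_grip 0.63 [350.6 297.4 391.1 341.2]
white_key_grip 0.93 [315.4 245.4 344.4 276.1]
lock_mouth 0.86 [279.1 191.7 362.5 245. ]
dial 0.94 [300.8 199.8 334.7 214.8]
dial 0.67 [315.8 246.1 345.7 275.2]
top {'fov_y': 46.35430108421873, 'cx': 320.43749033893715, 'cy': 244.3219132950556, 'R': array([[ 4.70024758e-03, -9.99988925e-01,  2.40371826e-04],
       [-9.87384200e-01, -4.67904654e-03, -1.58273652e-01],
       [ 1.58273024e-01,  5.06586005e-04, -9.87395257e-01]]), 't': array([  -9.53279793,  480.14777323, 1447.09756393])}
yellow_key_grip 0.83 [282.3 238.1 306.9 261.9]
yellow_key_grip 0.81 [444.2 218.9 470.1 240.
[... 212 characters left out ...]
7 257.9]
{'clock': 0.5, 'joint_positions': array([ 1.25471085e+00,  5.21705801e-02,  1.40071401e+00,  9.69349366e-06,
        1.68859122e+00, -7.02790013e-02]), 'qd': array([ 0.00151869, -0.00027507, -0.00046872,  0.00127857, -0.00019342,
       -0.0002913 ]), 'joint_torque': array([-3.96502792e-04, -3.81217432e+01, -3.60047579e+01, -8.88145246e-05,
        4.16665252e-04, -2.39297128e-05]), 'ee_pos': array([127.72252361, 509.24441208, 231.33166624]), 'tcp_rot': array([3.85137219e-01, 3.11788263e+00, 1.83024156e-04]), 'wrist_force': array([ 0.63281163,  0.22284315, -0.0197785 ]), 'torque': array([-0.00546088, -0.01498995, -0.042058  ]), 'gripper_force': 0.0, 'finger_gap': 1.0001441974694625}
```

```bash
python3 - <<'E'
import cv2,numpy as np
t=cv2.imread("pics/top0.png");s=cv2.imread("pics/side0.png")
a=cv2.resize(t[190:300,160:480],(800,275),interpolation=cv2.INTER_CUBIC)
b=cv2.resize(s[180:390,240:520],(400,300),interpolation=cv2.INTER_CUBIC)
c=cv2.resize(t,(400,300))
cv2.imwrite("pics/m0.png",np.vstack([a,np.hstack([b,c])]))
E
```

```text
(no output)
```

View pics/m0.png

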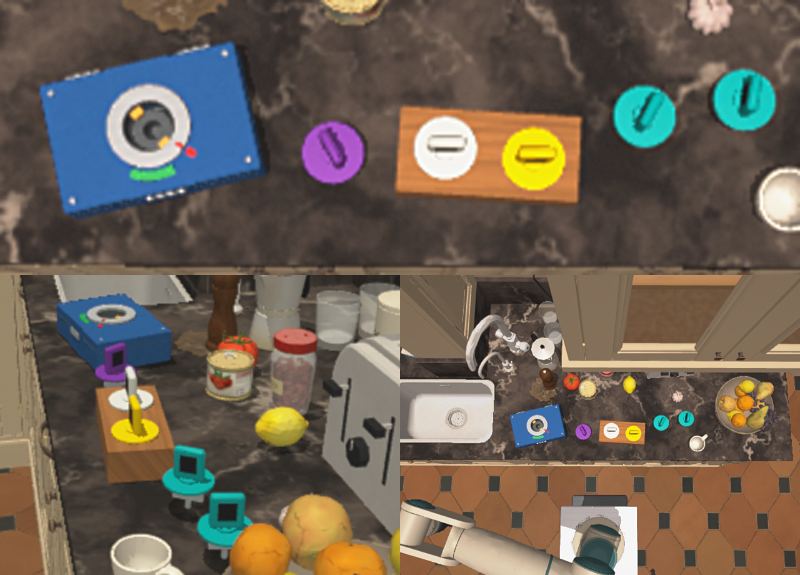

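View pics/side0.png

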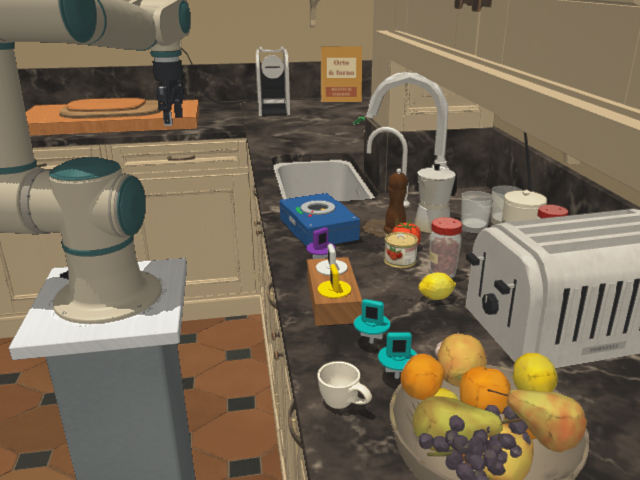

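The top view shows the white key at about (338,250), the yellow at about (374,252), and the lock dial at about (219,240) with its red pointer lower right and green marks at the bottom. The purple and turquoise keys are decoys. Next I turn these into positions.

```bash
cat > h.py <<'E'
import cv2,numpy as np
from workcell import r,capture,calibration,boxes_of
def bp(c,uv,z):
    k=calibration(c);f=240/np.tan(np.radians(k["fov_y"]/2))
    uv=np.atleast_2d(uv).astype(float)
    d=np.c_[(uv[:,0]-k["cx"])/f,(uv[:,1]-k["cy"])/f,np.ones(len(uv))]@k["R"]
    C=-k["R"].T@k["t"]
    return (C+d*((z-C[2])/d[:,2])[:,None]).round(1)
def blob(im,lo,hi,near=None):
    m=cv2.inRange(cv2.cvtColor(im,cv2.COLOR_BGR2HSV),lo,hi)
    if near:
        q=np.zeros_like(m);cv2.rectangle(q,near[:2],near[2:],255,-1);m&=q
    m=cv2.morphologyEx(m,cv2.MORPH_CLOSE,np.ones((3,3)))
    return max(cv2.findContours(m,0,cv2.CHAIN_APPROX_NONE)[0],key=cv2.contourArea)[:,0]
E
python3 - <<'E'
from h import *
t=cv2.imread("pics/top0.png");s=cv2.imread("pics/side0.png")
def circ(c,im,n,lo,hi,z,near):
    b=blob(im,lo,hi,near);w=bp(c,b,z)[:,:2].astype(np.float32)
    print(c,n,"circle",cv2.minEnclosingCircle(w),"ellipse",cv2.fitEllipse(cv2.convexHull(w)))
circ("top",t,"white",(0,0,150),(180,60,255),53,(322,232,356,268))
circ("top",t,"yellow",(22,150,100),(35,255,255),53,(356,236,392,270))
circ("top",t,"dial",(0,0,120),(180,60,255),68,(198,220,240,260))
for n,lo,hi,z,near in(("box",(100,120,60),(125,255,255),62,(165,195,275,285)),("stand",(5,80,60),(20,255,255),48,(310,225,400,275))):
    b=blob(t,lo,hi,near);w=bp("top",b,z)[:,:2].astype(np.float32);rr=cv2.minAreaRect(w);print(n,rr,cv2.boxPoints(rr).round())
# side view check
circ("side",s,"dial",(0,0,120),(180,60,255),68,(298,196,338,220))
circ("side",s,"yellow",(22,150,100),(35,255,255),53,(314,278,356,302))
circ("side",s,"white",(0,0,150),(180,60,255),53,(312,258,352,276))
a=cv2.resize(t[215:275,185:265],(800,600),interpolation=cv2.INTER_CUBIC);cv2.imwrite("pics/lock0.png",a)
E
```

```text
top white circle ((466.35687255859375, -52.56520080566406), 32.76266098022461) ellipse ((466.2926940917969, -52.49335479736328), (64.46153259277344, 65.23011016845703), 149.06591796875)
top yellow circle ((455.3484191894531, -144.68441772460938), 32.77152633666992) ellipse ((455.4332580566406, -144.9110107421875), (63.77642059326172, 64.86715698242188), 57.65843963623047)
top dial circle ((485.913330078125, 256.7330627441406), 44.143455505371094) ellipse ((485.7784423828125, 256.5131530761719), (86.1591567993164, 87.84941101074219), 84.39002990722656)
box ((482.8664855957031, 254.066650390625), (148.18887329101562, 211.25994873046875), 13.597989082336426) [[386. 339.]
 [436. 134.]
 [580. 169.]
 [530. 374.]]
stand ((459.2638244628906, -98.16812133789062), (194.69393920898438, 99.43354797363281), 86.55882263183594) [[ 404. -192.]
 [ 503. -198.]
 [ 515.   -4.]
 [ 415.    2.]]
side dial circle ((482.65435791015625, 255.0491180419922), 48.236324310302734) ellipse ((483.34735107421875, 256.1773681640625), (86.7940902709961, 95.68030548095703), 163.27378845214844)
side yellow circle ((455.0691833496094, -140.64346313476562), 39.46046829223633) ellipse ((454.1889953613281, -142.13150024414062), (62.95280075073242, 78.80806732177734), 168.629638671875)
side white circle ((463.1024169921875, -47.649871826171875), 38.37329864501953) ellipse ((465.1390686035156, -49.58254623413086), (63.82427215576172, 76.18865203857422), 161.76995849609375)
```

View pics/lock0.png

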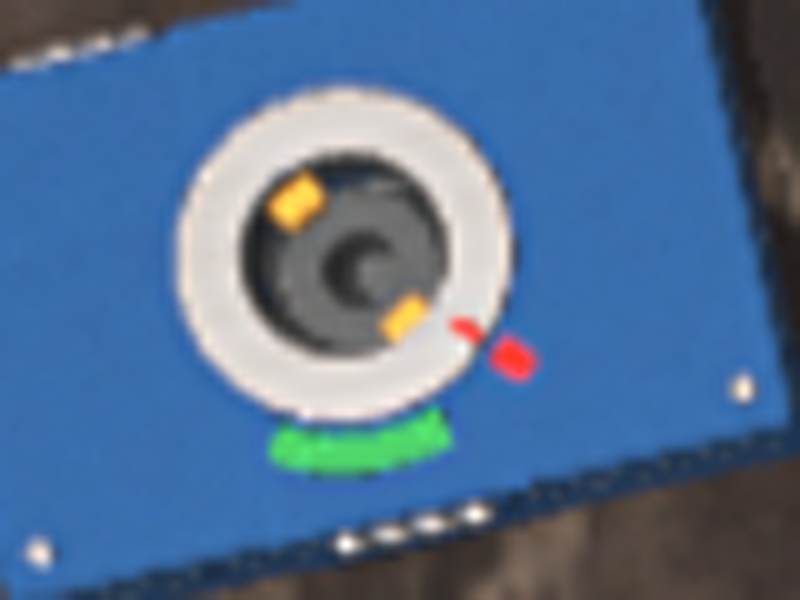

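```bash
python3 - <<'E'
from h import *
t=cv2.imread("pics/top0.png")
cv2.imwrite("pics/keys0.png",cv2.resize(t[230:275,315:395],(800,450),interpolation=cv2.INTER_CUBIC))
E
```

```text
(no output)
```

View pics/keys0.png

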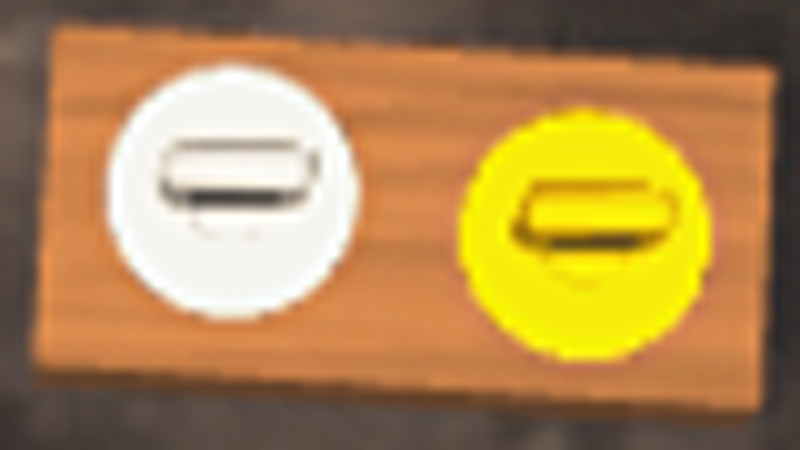

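Both bows lie about horizontal in the picture, so their yaw is about 0. The box yaw is about +13.6°. I start with the white key.

```bash
cat > go.py <<'E'
import sys,numpy as np
from scipy.spatial.transform import Rotation as Ro
from workcell import r
s=r.observe();R=Ro.from_rotvec(s["tcp_rot"])
def goal(x,y,z,deg):
    c,n=np.cos(np.radians(deg)),np.sin(np.radians(deg))
    G=Ro.from_matrix(np.c_[[-n,c,0],[c,n,0],[0,0,-1]])
    print("shift",(R.inv().apply(np.array([x,y,z])-s["ee_pos"])).round(1),"turn",np.degrees((R.inv()*G).as_rotvec()).round(1))
print("t",round(s["clock"],2),"pos",s["ee_pos"].round(1),"yaw",np.degrees(np.arctan2(R.as_matrix()[1,1],R.as_matrix()[0,1])).round(1),"F",s["wrist_force"].round(1),"T",s["torque"].round(2),"gap",round(s["finger_gap"]*85.4,1),"gf",round(s["gripper_force"],1),"q",s["joint_positions"].round(2))
for a in sys.argv[1:]: goal(*map(float,a.split(",")))
E
python3 go.py 466,-52.5,170,0
```

```text
t 0.5 pos [127.7 509.2 231.3] yaw 75.9 F [ 0.6  0.2 -0. ] T [-0.01 -0.01 -0.04] gap 85.4 gf 0.0 q [ 1.25  0.05  1.4   0.    1.69 -0.07]
shift [-464.8 -462.6   61.3] turn [ 0.  -0.  75.9]
```

```bash
python3 -m jog '[[50,[-465,-463,30],[0,0,76]],[50,[-465,-463,30],[0,0,76]],[50,[-465,-463,30],[0,0,76]],[50,[-465,-463,30],[0,0,76]],[50,[-465,-463,30],[0,0,76]],[50,[-465,-463,30],[0,0,76]],[50,[-465,-463,30],[0,0,76]],[50,[-465,-463,30],[0,0,76]],[50,[-465,-463,30],[0,0,76]],[50,[-465,-463,30],[0,0,76]]]' 40; python3 go.py 466,-52.5,170,0
```

```text
clock: 1.33
ee_pos: [342.9, 150.7, 212.6]
tcp_rot: [2.143, 2.296, 0.002]
wrist_force: [0.8, 1.2, -0.0]
finger_gap: 0.582
gripper_force: 0.0
t 1.33 pos [342.9 150.7 212.6] yaw 4.0 F [ 0.8  1.2 -0. ] T [ 0.02 -0.09 -0.06] gap 49.7 gf 0.0 q [ 0.32 -0.39  1.83  0.    1.7   0.25]
shift [-211.3  108.7   42.6] turn [ 0.1 -0.   4. ]
```

```bash
python3 -m jog '[[50,[-211,109,43],[0,0,4]],[50,[-211,109,43],[0,0,4]],[50,[-211,109,43],[0,0,4]],[50,[-211,109,43],[0,0,4]],[50,[-211,109,43],[0,0,4]],[50,[-211,109,43],[0,0,4]],[50,[-211,109,43],[0,0,4]],[50,[-211,109,43],[0,0,4]]]'; python3 go.py 466,-52.5,170,0 466,-52.5,63,0
```

```text
clock: 2.0
ee_pos: [466.8, -50.8, 168.5]
tcp_rot: [-2.218, -2.223, 0.001]
wrist_force: [-1.3, 0.6, 0.3]
finger_gap: 0.585
gripper_force: 0.0
t 2.0 pos [466.8 -50.8 168.5] yaw 0.1 F [-1.3  0.6  0.3] T [-0.02  0.04  0.03] gap 50.0 gf 0.0 q [-0.19 -0.08  1.65  0.    1.57 -0.19]
shift [-1.7 -0.9 -1.5] turn [-0.1 -0.   0.1]
shift [ -1.8  -0.7 105.5] turn [-0.1 -0.   0.1]
```

```bash
python3 -m jog '[[50,[0,0,40],[0,0,0]],[50,[0,0,70],[0,0,0]],[50,[0,0,90],[0,0,0]],[50,[0,0,90],[0,0,0]],[50,[0,0,90],[0,0,0]]]'; python3 go.py 466,-52.5,62,0; python3 - <<'E'
from h import *
im=capture("side");cv2.imwrite("pics/s1.png",cv2.resize(im[190:330,250:420],(720,593),interpolation=cv2.INTER_CUBIC))
E
```

```text
clock: 2.42
ee_pos: [466.4, -48.6, 79.5]
tcp_rot: [-2.214, -2.228, 0.001]
wrist_force: [0.4, 0.1, 0.8]
finger_gap: 0.585
gripper_force: 0.0
t 2.42 pos [466.4 -48.6  79.5] yaw 0.4 F [0.4 0.1 0.8] T [ 0.04  0.03 -0.01] gap 49.9 gf 0.0 q [-0.18  0.    1.76  0.    1.38 -0.19]
shift [-3.9 -0.4 17.5] turn [-0.1 -0.   0.4]
```

View pics/s1.png

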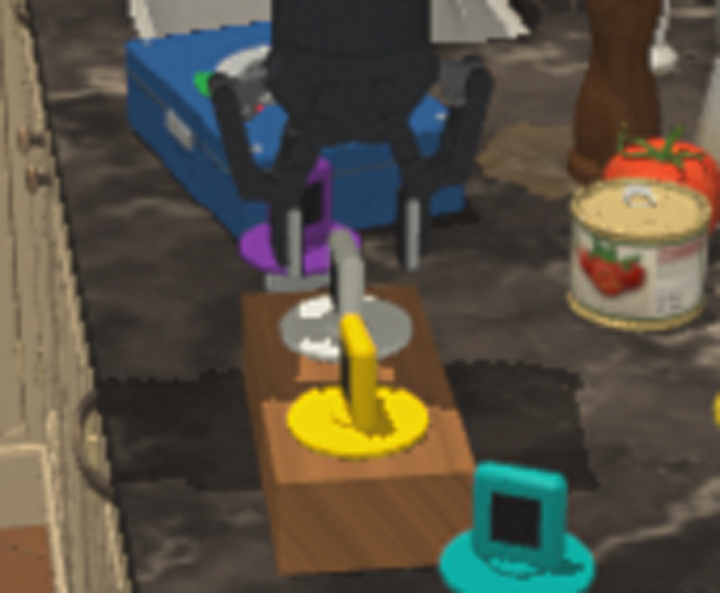

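The fingers straddle the white bow, at about (345,265) in the crop. I lower and grip.

```bash
python3 -m jog '[[50,[-4,0,12],[0,0,0]],[50,[-4,0,18],[0,0,0]],[50,[-4,0,18],[0,0,0]],[8,[-4,0,18],[0,0,0]],[8,[-4,0,18],[0,0,0]],[8,[-4,0,18],[0,0,0]],[8,[-4,0,18],[0,0,0]],[8,[-4,0,18],[0,0,0]],[8,[-4,0,18],[0,0,0]],[8,[-4,0,18],[0,0,0]]]' 60; python3 go.py 466,-52.5,150,0
```

```text
clock: 3.3
ee_pos: [467.4, -53.6, 62.2]
tcp_rot: [2.215, 2.226, 0.002]
wrist_force: [-0.7, 1.0, 4.9]
finger_gap: 0.133
gripper_force: 59.3
t 3.3 pos [467.4 -53.6  62.2] yaw 0.3 F [-0.7  1.   4.9] T [0.1  0.24 0.02] gap 11.3 gf 59.3 q [-0.19  0.03  1.77  0.    1.34 -0.2 ]
shift [  1.1  -1.3 -87.8] turn [0.1 0.  0.3]
```

```bash
python3 -m jog '[[8,[0,0,-20],[0,0,0]],[8,[0,0,-45],[0,0,0]],[8,[0,0,-75],[0,0,0]],[8,[0,0,-100],[0,0,0]],[8,[0,0,-100],[0,0,0]]]'; python3 go.py 486,255.5,162,13.6
```

```text
clock: 3.72
ee_pos: [469.1, -54.0, 166.8]
tcp_rot: [2.21, 2.222, 0.008]
wrist_force: [0.4, -0.2, -0.3]
finger_gap: 0.132
gripper_force: 58.7
t 3.72 pos [469.1 -54.  166.8] yaw 0.3 F [ 0.4 -0.2 -0.3] T [-0.05  0.02 -0.01] gap 11.2 gf 58.7 q [-0.19 -0.08  1.66  0.    1.55 -0.2 ]
shift [309.4  18.5   4.4] turn [  0.5   0.2 -13.3]
```

```bash
python3 -m jog '[[8,[35,2,0],[0,0,-3]],[8,[75,4,0],[0,0,-6]],[8,[115,7,0],[0,0,-9]],[8,[155,9,0],[0,0,-12]],[8,[195,12,0],[0,0,-13]],[8,[235,14,0],[0,0,-13]],[8,[275,17,0],[0,0,-13]],[8,[309,19,0],[0,0,-13]],[8,[309,19,0],[0,0,-13]],[8,[309,19,0],[0,0,-13]]]'; python3 go.py 486,255.5,137,13.6;  python3 - <<'E'
from h import *
im=capture("side");a=im[150:270,270:390]
im=capture("top");b=im[200:290,165:285]
cv2.imwrite("pics/l1.png",np.hstack([cv2.resize(a,(400,400),interpolation=cv2.INTER_CUBIC),cv2.resize(b[:,10:100],(400,400),interpolation=cv2.INTER_CUBIC)]))
E
```

```text
clock: 4.55
ee_pos: [483.5, 256.8, 159.8]
tcp_rot: [-1.945, -2.466, 0.003]
wrist_force: [0.3, -1.2, -1.5]
finger_gap: 0.133
gripper_force: 58.7
t 4.55 pos [483.5 256.8 159.8] yaw 13.5 F [ 0.3 -1.2 -1.5] T [-0.01  0.02 -0.02] gap 11.4 gf 58.7 q [ 0.42  0.15  1.44 -0.    1.55  0.19]
shift [-1.8  2.2 22.8] turn [-0.1  0.  -0.1]
```

View pics/l1.png

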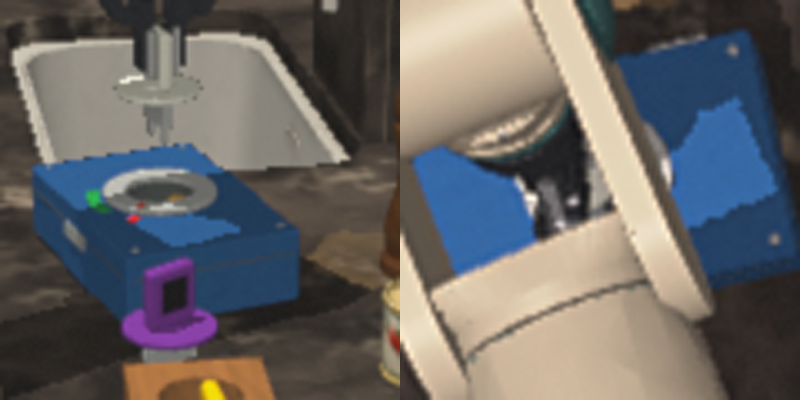

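The side view shows the white key held upright with its collar at about (317,176) px, above the dial at (318,207). I use this to check the offset of the held key.

```bash
python3 - <<'E'
from h import *
from workcell import r
s=r.observe();print(s["ee_pos"])
print(bp("side",[[317.1,176.4],[317.7,177]],s["ee_pos"][2]-11))
print(bp("side",[[318.2,207.3]],68))
E
python3 go.py 486,255.5,137,13.6
```

```text
[484.01435685 254.87942916 160.38530674]
[[483.9 256.9 149.4]
 [484.6 252.  149.4]]
[[485. 252.  68.]]
t 4.65 pos [484.  254.9 160.4] yaw 13.3 F [ 0.8 -0.4 -0.9] T [-0.03 -0.02  0.02] gap 11.1 gf 58.7 q [ 0.42  0.15  1.44 -0.    1.56  0.19]
shift [ 0.2  2.1 23.4] turn [-0.1  0.  -0.3]
```

```bash
python3 -m jog '[[8,[0,2,0],[0,0,0]],[8,[0,2,20],[0,0,0]],[8,[0,2,40],[0,0,0]],[8,[0,2,58],[0,0,0]],[8,[0,2,58],[0,0,0]],[8,[0,2,62],[0,0,0]],[8,[0,2,66],[0,0,0]],[8,[0,2,69],[0,0,0]],[8,[0,2,69],[0,0,0]]]'; python3 go.py 486,255.5,82.2,13.6
```

```text
clock: 5.4
ee_pos: [487.3, 256.1, 94.2]
tcp_rot: [1.949, 2.462, 0.005]
wrist_force: [0.8, 0.2, 2.1]
finger_gap: 0.135
gripper_force: 59.3
t 5.4 pos [487.3 256.1  94.2] yaw 13.3 F [0.8 0.2 2.1] T [-0.15 -0.09  0.03] gap 11.5 gf 59.3 q [ 0.42  0.21  1.51 -0.    1.42  0.19]
shift [-0.3 -1.5 12. ] turn [ 0.2 -0.  -0.3]
```

```bash
python3 -m jog '[[8,[0,-1,1],[0,0,0]],[8,[0,-1,2],[0,0,0]],[8,[0,-1,3],[0,0,0]],[8,[0,-1,3],[0,0,0]]]'; python3 go.py 486,255.5,82.2,13.6
```

```text
clock: 5.73
ee_pos: [487.4, 256.2, 94.0]
tcp_rot: [1.947, 2.46, 0.009]
wrist_force: [-2.3, -3.4, 17.0]
finger_gap: 0.126
gripper_force: 61.6
t 5.73 pos [487.4 256.2  94. ] yaw 13.3 F [-2.3 -3.4 17. ] T [-0.63  0.6  -0.01] gap 10.8 gf 61.6 q [ 0.42  0.21  1.51 -0.    1.42  0.19]
shift [-0.4 -1.6 11.8] turn [ 0.4 -0.  -0.3]
```

It stops exactly at the wrong-key height with 17 N, so white is the wrong key. I return it to its hole.

```bash
python3 -m jog '[[8,[0,0,-15],[0,0,0]],[8,[0,0,-40],[0,0,0]],[8,[0,0,-70],[0,0,0]],[8,[0,0,-75],[0,0,0]],[8,[0,0,-75],[0,0,0]]]'; python3 go.py 467.4,-53.6,162,0.3
```

```text
clock: 6.15
ee_pos: [486.6, 256.3, 167.6]
tcp_rot: [1.948, 2.461, 0.009]
wrist_force: [-0.4, 0.5, -1.3]
finger_gap: 0.133
gripper_force: 58.9
t 6.15 pos [486.6 256.3 167.6] yaw 13.3 F [-0.4  0.5 -1.3] T [-0.04  0.07  0.01] gap 11.4 gf 58.9 q [0.42 0.15 1.43 0.   1.56 0.19]
shift [-297.2  -90.     4.6] turn [ 0.4 -0.1 13. ]
```

```bash
python3 -m jog '[[8,[-35,-11,0],[0,0,3]],[8,[-75,-23,0],[0,0,6]],[8,[-115,-35,0],[0,0,9]],[8,[-155,-47,0],[0,0,12]],[8,[-195,-59,0],[0,0,13]],[8,[-235,-71,0],[0,0,13]],[8,[-275,-83,0],[0,0,13]],[8,[-297,-90,0],[0,0,13]],[8,[-297,-90,0],[0,0,13]],[8,[-297,-90,0],[0,0,13]]]'; python3 -m jog '[[8,[0,0,0],[0,0,0]],[8,[0,0,0],[0,0,0]]]' | head -2; python3 go.py 467.4,-53.6,62.2,0.3;
```

```text
clock: 6.98
ee_pos: [465.3, -54.9, 162.9]
tcp_rot: [-2.218, -2.223, 0.001]
wrist_force: [0.4, -0.9, -1.3]
finger_gap: 0.133
gripper_force: 58.9
clock: 7.15
ee_pos: [465.8, -53.0, 163.6]
t 7.15 pos [465.8 -53.  163.6] yaw 0.4 F [ 0.4  0.3 -0.8] T [ 0.03 -0.06  0.01] gap 11.5 gf 58.9 q [-0.19 -0.08  1.66  0.    1.56 -0.2 ]
shift [ -0.7   1.6 101.4] turn [-0.1 -0.   0.1]
```

```bash
python3 -m jog '[[8,[-1,1.5,25],[0,0,0]],[8,[-1,1.5,50],[0,0,0]],[8,[-1,1.5,65],[0,0,0]],[8,[-1,1.5,80],[0,0,0]],[8,[-1,1.5,90],[0,0,0]],[8,[-1,1.5,96],[0,0,0]],[8,[-1,1.5,100],[0,0,0]],[8,[-1,1.5,101],[0,0,0]],[8,[-1,1.5,101],[0,0,0]]]'; python3 go.py 467.4,-53.6,62.2,0.3;
```

```text
clock: 7.9
ee_pos: [467.8, -54.9, 63.7]
tcp_rot: [2.215, 2.227, 0.001]
wrist_force: [-0.3, -0.8, -1.3]
finger_gap: 0.133
gripper_force: 59.0
t 7.9 pos [467.8 -54.9  63.7] yaw 0.3 F [-0.3 -0.8 -1.3] T [-0.06  0.01 -0.03] gap 11.3 gf 59.0 q [-0.2   0.03  1.77  0.    1.34 -0.2 ]
shift [ 1.3 -0.4  1.5] turn [0. 0. 0.]
```

Down in the hole. I lower the last bit, release, rise and look.

```bash
python3 -m jog '[[8,[1,0,1],[0,0,0]],[8,[1,0,1.5],[0,0,0]],[50,[1,0,1.5],[0,0,0]],[50,[1,0,1.5],[0,0,0]],[50,[1,0,1.5],[0,0,0]],[50,[1,0,1.5],[0,0,0]],[50,[1,0,-30],[0,0,0]],[50,[1,0,-70],[0,0,0]],[50,[1,0,-100],[0,0,0]],[50,[1,0,-105],[0,0,0]]]'; python3 go.py 455.4,-144.8,165,0
```

```text
clock: 8.73
ee_pos: [469.9, -54.5, 174.7]
tcp_rot: [2.21, 2.221, 0.009]
wrist_force: [0.7, -0.4, 1.1]
finger_gap: 0.588
gripper_force: 0.0
t 8.73 pos [469.9 -54.5 174.7] yaw 0.3 F [ 0.7 -0.4  1.1] T [-0.   -0.   -0.01] gap 50.2 gf 0.0 q [-0.19 -0.08  1.64  0.    1.57 -0.2 ]
shift [-90.2 -15.1   9.8] turn [0.6 0.1 0.3]
```

```bash
python3 - <<'E'
from h import *
im=capture("side")
cv2.imwrite("pics/s2.png",cv2.resize(im[220:330,290:430],(636,500),interpolation=cv2.INTER_CUBIC))
for d in boxes_of("side","white_key_grip")[:2]:print(round(d["p"],2),(np.array(d["box"])*[640,480,640,480]).round(1))
E
```

```text
0.64 [317.6 245.  346.6 273.4]
```

View pics/s2.png

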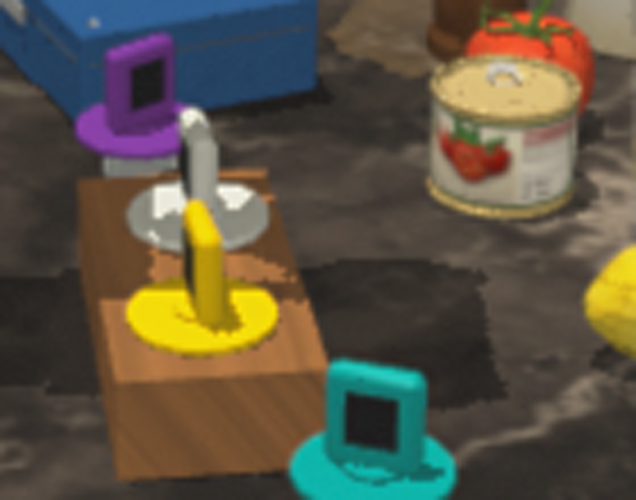

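White stands upright and seated in its hole, collar at about (198,215) in the crop. Now I take the yellow key.

```bash
python3 -m jog '[[50,[-40,-7,3],[0,0,0]],[50,[-75,-12,6],[0,0,0]],[50,[-90,-15,10],[0,0,0]],[50,[-90,-15,10],[0,0,0]],[50,[-90,-15,10],[0,0,0]],[50,[-90,-15,40],[0,0,0]],[50,[-90,-15,70],[0,0,0]],[50,[-90,-15,90],[0,0,0]],[50,[-90,-15,90],[0,0,0]],[50,[-90,-15,90],[0,0,0]]]'; python3 go.py 455.4,-144.8,62,0
```

```text
clock: 9.67
ee_pos: [452.5, -142.8, 77.4]
tcp_rot: [-2.212, -2.227, 0.001]
wrist_force: [0.4, -0.7, 0.3]
finger_gap: 0.586
gripper_force: 0.0
t 9.67 pos [ 452.5 -142.8   77.4] yaw 0.4 F [ 0.4 -0.7  0.3] T [-0.   -0.03  0.06] gap 50.1 gf 0.0 q [-0.38  0.02  1.75  0.    1.38 -0.39]
shift [-2.   3.  15.4] turn [-0.1 -0.1  0.4]
```

```bash
python3 -m jog '[[50,[-2,2,10],[0,0,0]],[50,[-2,2,15],[0,0,0]],[50,[-2,2,15],[0,0,0]],[8,[-2,2,15],[0,0,0]],[8,[-2,2,15],[0,0,0]],[8,[-2,2,15],[0,0,0]],[8,[-2,2,15],[0,0,0]],[8,[-2,2,15],[0,0,0]],[8,[-2,2,15],[0,0,0]],[8,[-2,2,15],[0,0,0]]]' 70; python3 go.py; python3 -m jog '[[8,[0,0,-20],[0,0,0]],[8,[0,0,-45],[0,0,0]],[8,[0,0,-75],[0,0,0]],[8,[0,0,-105],[0,0,0]],[8,[0,0,-105],[0,0,0]]]'|head -1; python3 go.py 486,255.5,165,13.6
```

```text
clock: 10.5
ee_pos: [455.4, -146.3, 63.9]
tcp_rot: [2.215, 2.226, 0.001]
wrist_force: [-0.7, -0.1, 5.4]
finger_gap: 0.128
gripper_force: 69.0
t 10.5 pos [ 455.4 -146.3   63.9] yaw 0.3 F [-0.7 -0.1  5.4] T [0.03 0.07 0.01] gap 10.9 gf 69.0 q [-0.39  0.05  1.75  0.    1.34 -0.39]
clock: 10.92
t 10.92 pos [ 457.1 -146.9  174.3] yaw 0.3 F [ 0.7 -0.   0.1] T [-0.04 -0.01  0.01] gap 11.2 gf 68.5 q [-0.39 -0.06  1.62  0.    1.57 -0.39]
shift [402.3  30.9   8.1] turn [  0.5   0.3 -13.3]
```

```bash
python3 -m jog '[[8,[35,3,0],[0,0,-3]],[8,[75,6,0],[0,0,-6]],[8,[115,9,0],[0,0,-9]],[8,[155,12,0],[0,0,-12]],[8,[195,15,0],[0,0,-13]],[8,[235,18,0],[0,0,-13]],[8,[275,21,0],[0,0,-13]],[8,[315,25,0],[0,0,-13]],[8,[355,28,0],[0,0,-13]],[8,[385,30,0],[0,0,-13]]]'|head -1;python3 -m jog '[[8,[17,5,6],[0,0,0]],[8,[17,5,6],[0,0,0]],[8,[17,5,6],[0,0,0]],[8,[17,5,6],[0,0,0]]]' |head -2;  python3 go.py 486,255,83.9,13.6
```

```text
clock: 11.75
clock: 12.08
ee_pos: [483.7, 256.0, 161.6]
t 12.08 pos [483.7 256.  161.6] yaw 13.3 F [ 0.5 -0.1 -0.9] T [-0.02 -0.03 -0.02] gap 10.7 gf 68.4 q [ 0.42  0.15  1.44 -0.    1.56  0.19]
shift [-1.5  2.1 77.7] turn [-0.1  0.  -0.3]
```

```bash
python3 -m jog '[[8,[-1,2,0],[0,0,0]],[8,[-1,2,20],[0,0,0]],[8,[-1,2,40],[0,0,0]],[8,[-1,2,58],[0,0,0]],[8,[-1,2,62],[0,0,0]],[8,[-1,2,66],[0,0,0]],[8,[-1,2,70],[0,0,0]],[8,[-1,2,74],[0,0,0]],[8,[-1,2,77],[0,0,0]],[8,[-1,2,77],[0,0,0]]]'; python3 go.py 486,255,83.9,13.6
```

```text
clock: 12.92
ee_pos: [486.1, 256.2, 85.2]
tcp_rot: [-1.949, -2.464, -0.0]
wrist_force: [-0.4, 0.1, -1.5]
finger_gap: 0.128
gripper_force: 68.4
t 12.92 pos [486.1 256.2  85.2] yaw 13.3 F [-0.4  0.1 -1.5] T [-0.    0.05  0.  ] gap 11.0 gf 68.4 q [0.42 0.22 1.52 0.   1.41 0.19]
shift [-1.1 -0.4  1.3] turn [ 0.  -0.  -0.3]
```

The yellow key sank freely. I seat it and turn it.

```bash
python3 -m jog '[[8,[0,0,1],[0,0,0]],[8,[0,0,1],[0,0,0]],[8,[0,0,1],[0,0,6]],[8,[0,0,1],[0,0,12]],[8,[0,0,1],[0,0,18]],[8,[0,0,1],[0,0,24]],[8,[0,0,1],[0,0,30]],[8,[0,0,1],[0,0,36]],[8,[0,0,1],[0,0,42]],[8,[0,0,1],[0,0,45]]]'; python3 go.py 486,255.5,83.9,-76.4
```

```text
clock: 13.75
ee_pos: [485.0, 256.7, 84.3]
tcp_rot: [-2.746, -1.523, 0.003]
wrist_force: [-6.6, 1.4, 0.1]
finger_gap: 0.132
gripper_force: 68.7
t 13.75 pos [485.  256.7  84.3] yaw -32.0 F [-6.6  1.4  0.1] T [0.16 1.05 0.07] gap 11.3 gf 68.7 q [0.42 0.22 1.52 0.   1.41 0.98]
shift [-0.4  1.5  0.4] turn [-0.1  0.1 44.4]
```

```bash
python3 -m jog '[[8,[0,0,0],[0,0,6]],[8,[0,0,0],[0,0,12]],[8,[0,0,0],[0,0,18]],[8,[0,0,0],[0,0,24]],[8,[0,0,0],[0,0,30]],[8,[0,0,0],[0,0,36]],[8,[0,0,0],[0,0,42]],[8,[0,0,0],[0,0,46]],[8,[0,0,0],[0,0,46]],[8,[0,0,0],[0,0,46]]]'; python3 go.py 486,256,83.9,-76.4
```

```text
clock: 14.58
ee_pos: [485.5, 257.1, 84.3]
tcp_rot: [-3.122, -0.339, 0.002]
wrist_force: [-2.5, 2.9, -1.5]
finger_gap: 0.13
gripper_force: 68.5
t 14.58 pos [485.5 257.1  84.3] yaw -77.6 F [-2.5  2.9 -1.5] T [0.77 0.65 0.07] gap 11.1 gf 68.5 q [0.42 0.22 1.52 0.   1.41 1.77]
shift [0.3 1.2 0.4] turn [-0.1  0.  -1.2]
```

```bash
python3 -m jog '[[50,[0,0,0],[0,0,0]],[50,[0,0,0],[0,0,0]],[50,[0,0,0],[0,0,0]],[50,[0,0,0],[0,0,0]],[50,[0,0,-25],[0,0,0]],[50,[0,0,-60],[0,0,0]],[50,[0,0,-100],[0,0,0]],[50,[0,0,-130],[0,0,0]],[50,[0,0,-130],[0,0,0]]]'; python3 go.py 430,0,225,-77
```

```text
clock: 15.33
ee_pos: [488.6, 257.0, 222.7]
tcp_rot: [-3.12, -0.336, -0.02]
wrist_force: [1.3, 1.1, 0.8]
finger_gap: 0.589
gripper_force: 0.0
t 15.33 pos [488.6 257.  222.7] yaw -77.7 F [1.3 1.1 0.8] T [ 0.06 -0.   -0.08] gap 50.3 gf 0.0 q [ 0.42  0.12  1.35 -0.    1.66  1.77]
shift [-111.9  238.7   -4.4] turn [-0.1 -0.8 -0.7]
```

```bash
python3 -m jog '[[50,[-20,35,-3],[0,0,0]],[50,[-37,70,-3],[0,0,0]],[50,[-54,105,-3],[0,0,0]],[50,[-70,140,-3],[0,0,0]],[50,[-85,165,-3],[0,0,0]],[50,[-98,182,-3],[0,0,0]],[50,[-98,182,-3],[0,0,0]],[50,[-98,182,-3],[0,0,0]]]'; python3 - <<'E'
from h import *
im=capture("side");a=im[150:330,270:450]
im=capture("top");b=im[205:275,180:260]
cv2.imwrite("pics/f1.png",np.hstack([cv2.resize(a,(380,380),interpolation=cv2.INTER_CUBIC),cv2.resize(b,(420,380),interpolation=cv2.INTER_CUBIC)]))
E
```

```text
clock: 16.0
ee_pos: [429.1, 56.7, 217.5]
tcp_rot: [3.124, 0.333, 0.002]
wrist_force: [0.4, 0.6, 0.8]
finger_gap: 0.585
gripper_force: 0.0
```

View pics/f1.png

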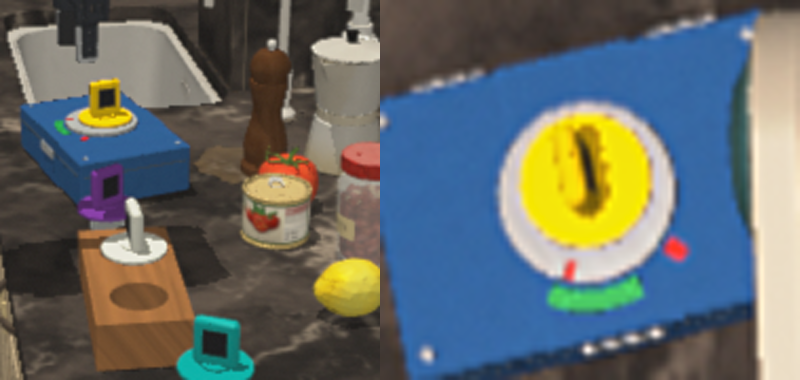

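The pointer is in the green marks at about (570,270) in the right crop, the yellow collar lies on the dial, and the white key stands upright in its hole. I hand in.

```bash
python3 -c "
from workcell import r
print(r.hand_in())"
```

```text
the job is handed in; nothing more can be done
None
```

The yellow key is the right one: it is fully down in the lock with the pointer in the green, the white key is back upright in its own hole, and the job is handed in at about 16 s (no verdict was shown).

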